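# Tip a gear housing onto its machined face and seat it in the drilling fixture

### The job

Ready the grey gear housing for drilling: tip it over where it stands, away from you, so that it falls onto its bright machined face without being skidded along on its foot. Then, never lifting it off the bench, slide it sideways until it sits squarely against both buttons of the blue side fence and press it there, then along the fence until its head is pressed home on the button of the end stop. Press firmly but gently each time, and finish with it flush on all three buttons, let go, and the oil can, red pot and tape reel left alone.

Things in the scene. Friction and masses are not known exactly. Their poses are not given: they have to be found in the camera images.
- housing: grey cast gear housing, 72 (x) by 100 (y) by 150 mm (z), about 0.8 kg (mass and friction vary), 53 mm bore through it along x, 58 mm above the foot. Origin: centre of its 72 x 100 foot; z runs from foot to head. Starts standing. Its +x face (away from the robot, towards the end stop) is the bright machined face that must end down; its +y side (left) goes against the side fence. Keep pushes under 30 N
- housing_foot_edge (a point): middle of the foot edge that the housing tips over: on it at x = 36 mm, z = 0. Pushed square on its -x face (flat above 90 mm) 120 mm or more above the foot, the housing tips with about 2 to 3 N and falls by itself once past balance (about 0.45 rad), then lies 72 mm high and 150 mm long; pushed low it skids
- housing_head (a point): centre of the housing's head end face (z = 150 mm), which goes against the end stop. Sliding the lying housing takes a few N; 5 to 15 N more on a button is a firm press. The buttons are rigid and the force jumps on contact: creep the last 10 mm
- housing_side_low (a point): point on the housing's +y side (y = 50 mm), 20 mm from the foot, mid thickness
- housing_side_high (a point): point on the housing's +y side (y = 50 mm), 130 mm from the foot, mid thickness
- fixture: fixed blue L-shaped drilling fixture screwed to the bench, with steel locating buttons. Origin: on the bench, at the corner where the plane of the side buttons' faces (y = 0) meets the plane of the end button's face (x = 0). The work lies on the -x, -y side: +x points to the end stop, +y to the side fence. Seated, the housing fills x -150 to 0, y -100 to 0, z 0 to 72 mm
- side_fence: the long blue bar of the fixture, 165 x 24 x 40 mm, running along the fixture's x from -160 to +5 mm at y = 8 to 32 mm, bolt heads up to 46 mm; it carries two 20 mm round steel buttons (centres x = -30 and -115 mm, 24 mm high) whose faces are at y = 0. Same origin and axes as the fixture; rigid
- end_stop: the short blue bar of the fixture, 24 x 110 x 40 mm, across its x = +8 to +32 mm, y = -110 to 0 mm; it carries one 20 mm round steel button (centre y = -50 mm, 24 mm high) whose face is at x = 0. Same origin and axes as the fixture; rigid
- oil_can: small loose oil can with a red spout, 29x54x127 mm, standing behind the far end of the side fence; origin under its centre; leave alone
- pot_red: loose red screw-top pot, 48 mm wide, 88 mm high, standing behind the near end of the side fence; origin under its centre; leave alone
- tape_reel: loose black tape reel, 62 mm wide, 20 mm high, lying to the right of the work; origin under its centre; leave alone

How it is judged:
By the outcome, as a careful person would: the job done as asked, in the order asked, and still so for the second after the job is handed in, with the robot touching nothing.
It also fails if it takes over 72 s, if anything falls off the work surface, if the arm or the gripper's body presses on something with over 40 N, if the wrist force passes 120 N, or if a joint passes its speed limit or range.

### The arm

A 6-joint arm with a two-finger parallel gripper is mounted at the origin on a cart in front of the work surface, level with it; the furniture and walls round the work are solid. World frame = base frame: x ahead of the robot, y to its left, z up, the work surface at z = 0. Lengths are in m, angles in rad, forces in N, time in s.
With the tool pointing down it reaches from about 0.3 to 0.875 m from the base axis. Payload 6.4 kg.
Tool frame: the origin (TCP) lies at the very end of the fingers, on their centre line; the grasp point (between the pads) lies 19 mm behind it; z points along the fingers, y is the line along which they close (so a half turn about z gives the same grasp; the last joint's range is limited). The gripper opens to 88 mm and grips with 3 to 60 N. Pads are 18 mm wide; open, the fingers measure 123 mm over their backs; the gripper's body (75 mm by 187 mm) begins 45 mm behind the grasp point.
Start: joints at [-1.345, 0.181, 1.607, -0, 1.354, -0.206], TCP at [0.241, -0.522, 0.239] pointing down, gripper open.
Joint ranges: [-2.99, 2.99], [-0.89, 2.07], [0.3, 2.58], [-1.14, 4.28], [0, 2.63], [-3.12, 3.12]. Speed limits (rad/s): [2.57, 2.57, 3.01, 3.14, 3.14, 3.14].

### API

Orientations are given as a unit quaternion [x, y, z, w].
In Python, from cell import manip gives the robot as it stands.
- The arm moves only by the tool play_rows, never from a script. Its argument "rows" is a list of rows, each an object of numbers: "hand": the closure, from 0 (fully open) to 1 (shut); "dx", "dy", "dz": the shift along the tool's x, y, z in m; "rx", "ry", "rz": the turn, a rotation vector about the tool's x, y, z in degrees. A call has 1 to 10 rows; each row is the pose to reach, as a shift and turn from the pose commanded when the call began, along the tool's axes at that moment; what a row does not reach only later rows make up. A row lasts 1/12 s, in which the tool goes at most 41.7 mm and 7.16 degrees, less where a joint would pass 70% of its speed; a pose out of reach is approached as far as the arm can. A call with a gripper value outside its range is refused whole. The fingers move at their own pace and stop on an object; "grip_force" is the grip in N (left out, the last holds). Time passes only in rows, so rows that repeat a pose let the fingers close. It gives the time, the measured TCP pose, the force, the opening and the grip force at its end, in the units of the state.
- manip.get_obs(): the state, without advancing time (a new reading comes with each control period).
- manip.grab_frame(name): name is "scene" or "side" or "wrist"; returns a dict with "pixels" (384x512x3 uint8, blue, green, red), "fovy" (degrees; the focal length in pixels is half the picture's height over the tangent of half this angle, whatever the lens; pixels are square), "cx", "cy" (the principal point, pixels), "extrinsics" (4x4, takes a point from world to camera coordinates); the wrist camera has in their place "mount" (4x4, takes a point from camera to tool coordinates, whose origin is the TCP and whose axes are the flange's). Camera axes: x right, y down, z forward; pixel columns grow to the right and rows downward; lengths in m; the calibration is good to about 2 mm. A picture is of the moment at which its call begins: read the wrist's pose just before it. There is no depth.
- manip.job_done(): hands the job in; it is judged then, once.
The state is a dict: "time": time; "qpos": joint angles; "dq": joint speeds; "effort": joint torques, N m; "tcp_pos": TCP position; "tool_rot": TCP orientation; "contact_force": force on the tool from outside, world axes, zero at the start; "moment": the same for the moment, N m; "opening": opening from 0.0 (shut) to 1.0 (fully open); "grasp_force": force on a finger pad.
Only numpy, scipy, OpenCV 4.12 (cv2) and the standard library are available. Lean on these libraries where they do the work, as an engineer would, in place of code of your own. Each camera call takes 0.05 s, during which the arm holds its last target. There are 200 camera calls.

## Working session

There is one attempt and no reset: what is moved stays moved. The work goes in short steps, Python scripts to look and compute and a tool call to move; the robot and the scene stay as the last step left them, time stands still between calls to the robot, and variables do not carry over. Pictures are saved under pics/ and viewed, at most 10 in all, crops included, and the job is handed in when it is done.

Besides the shell and the picture viewer there is one more tool, called after "Request:" by a JSON object that holds its "api" and its "payload". play_rows: Moves the arm, as the interface text tells. Its arguments: {"type":"object","properties":{"rows":{"type":"array","items":{"type":"object","properties":{"hand":{"type":"number"},"dx":{"type":"number"},"dy":{"type":"number"},"dz":{"type":"number"},"rx":{"type":"number"},"ry":{"type":"number"},"rz":{"type":"number"}}}},"grip_force":{"type":"number"}},"required":["rows"]}

```bash
mkdir -p pics; cat > h.py <<'E'
import numpy as np,cv2,pickle
from cell import manip
def grab(n,f):
    d=manip.grab_frame(n); cv2.imwrite(f'pics/{f}.png',d['pixels']); pickle.dump(d,open(f'{f}.pkl','wb')); return d
def ray(d,u,v):
    f=d['pixels'].shape[0]/2/np.tan(np.radians(d['fovy']/2)); E=np.array(d['extrinsics'])
    R,t=E[:3,:3],E[:3,3]; return -R.T@t, R.T@np.array([(u-d['cx'])/f,(v-d['cy'])/f,1])
def plane(d,u,v,z):
    o,r=ray(d,u,v); return o+r*(z-o[2])/r[2]
def load(f): return pickle.load(open(f'{f}.pkl','rb'))
E
python3 - <<'E'
from h import *
a=grab('scene','s0');b=grab('side','d0')
cv2.imwrite('pics/both0.png',cv2.resize(np.hstack([a['pixels'],b['pixels']]),(800,300)))
o=manip.get_obs();print(o['tcp_pos'],o['tool_rot'],o['contact_force'])
for d in(a,b):print(d['fovy'],np.round(ray(d,256,192),2))
E
```

```text
[ 0.24055539 -0.52174645  0.23792305] [ 9.76784695e-01  2.14221989e-01 -8.27980951e-06 -7.74199851e-04] [ 0.27051807  0.15297292 -0.62817355]
56.49762173452238 [[ 0.31 -0.54  0.76]
 [ 0.32  0.61 -0.72]]
44.15840993629203 [[ 0.64  1.11  0.94]
 [-0.02 -0.79 -0.61]]
```

View pics/s0.png

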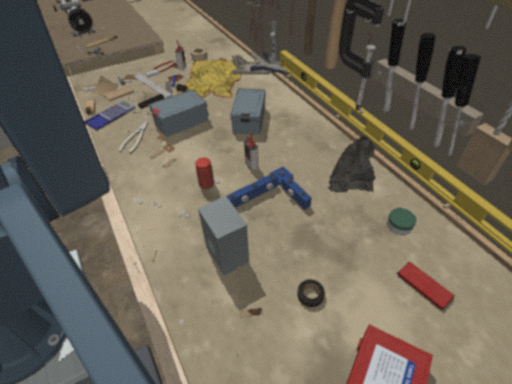

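View pics/d0.png

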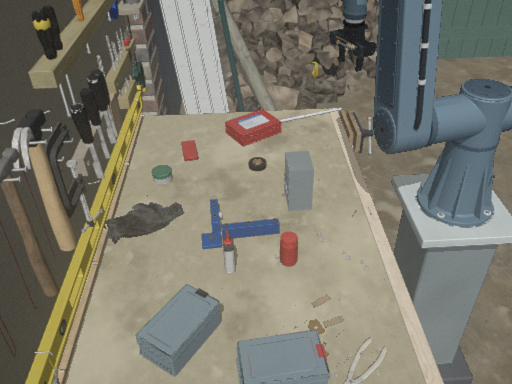

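The scene view shows the housing at about (225,235), the fixture at (270,190), the pot at (204,172), the oil can at (251,152) and the reel at (311,293). In the side view the housing is at (299,180) and the fixture at (235,225). I'll enlarge both to pick corners.

```bash
python3 - <<'E'
from h import *
a=load('s0')['pixels'][150:290,185:335];b=load('d0')['pixels'][140:270,190:330]
A=cv2.resize(a,None,fx=2.6667*1,fy=2.6667,interpolation=3)
A=cv2.resize(a,(400,373),interpolation=cv2.INTER_CUBIC);B=cv2.resize(b,(400,371),interpolation=cv2.INTER_CUBIC)
c=np.zeros((373,800,3),np.uint8);c[:,:400]=A;c[:371,400:]=B;cv2.imwrite('pics/z0.png',c)
for f in('s0','d0'):
  d=load(f);h=cv2.cvtColor(d['pixels'],cv2.COLOR_BGR2HSV)
  m=cv2.inRange(h,(105,140,40),(125,255,255));m[:150]=0;m[260:]=0;m[:,:195]=0;m[:,330:]=0
  cs,_=cv2.findContours(m,0,2)
  for k in cs:
    if cv2.contourArea(k)>60: print(f,cv2.approxPolyDP(k,2,True)[:,0].tolist())
E
```

```text
(no output)
```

View pics/z0.png

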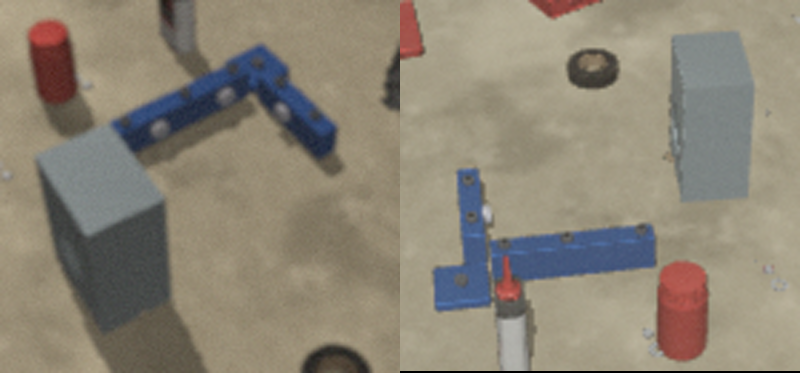

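```bash
python3 - <<'E'
from h import *
s=load('s0');d=load('d0')
S=lambda x,y,z:plane(s,185+x/2.6667-.3,150+y/2.6643-.3,z)
D=lambda x,y,z:plane(d,190+(x-400)/2.857-.3,140+y/2.854-.3,z)
p=lambda n,v:print(n,np.round(v[:2],4))
for n,q in dict(mp=(38,158),pp=(112,128),pm=(163,197),mm=(92,232)).items(): p('head '+n,S(*q,.15))
p('base mm',S(105,330,0));p('base pm',S(170,295,0))
for q in [(672,35),(740,33),(752,83),(681,87)]: p('side head',D(*q,.15))
for q in [(682,200),(748,196)]: p('side base',D(*q,0))
p('b-115',S(160,128,.024));p('b-30',S(226,97,.024));p('end',S(282,112,.024))
for q in [(112,125),(245,55),(262,44),(335,127),(318,137),(250,72)]: p('top s',S(*q,.04))
for q in [(491,241),(655,226),(656,239),(458,171),(478,169),(490,280),(435,268)]: p('top d',D(*q,.04))
p('pot',S(50,28,.088));p('pot d',D(683,272,.088));p('reel',D(594,57,.02))
h=cv2.cvtColor(s['pixels'],cv2.COLOR_BGR2HSV);print(h[190,270],h[195,243],h[185,265])
E
```

```text
head mp [ 0.4449 -0.0068]
head pp [ 0.5145 -0.0072]
head pm [ 0.517  -0.0975]
head mm [ 0.4517 -0.1005]
base mm [ 0.4499 -0.0981]
base pm [ 0.5186 -0.0949]
side head [ 0.5169 -0.1007]
side head [ 0.4443 -0.0986]
side head [ 0.445  -0.0054]
side head [ 0.5172 -0.0043]
side base [ 0.5135 -0.0054]
side base [ 0.4419 -0.0066]
b-115 [0.6002 0.0775]
b-30 [0.6835 0.0819]
end [0.7236 0.0325]
top s [0.553  0.0928]
top s [0.7268 0.114 ]
top s [0.7526 0.1198]
top s [ 0.7499 -0.0253]
top s [ 0.727 -0.028]
top s [0.7173 0.0881]
top d [0.7152 0.0904]
top d [0.5503 0.0803]
top d [0.5511 0.0999]
top d [ 0.7514 -0.0242]
top d [ 0.7302 -0.0259]
top d [0.7156 0.1467]
top d [0.7693 0.1257]
pot [0.5414 0.212 ]
pot d [0.5354 0.2006]
reel [ 0.595  -0.2587]
[13 28 81] [108  36  86] [109  81  69]
```

Request:
{"api": "play_rows", "payload": {"rows": [{"dx": 0.028, "dy": -0.029, "rz": 5, "hand": 1}, {"dx": 0.055, "dy": -0.058, "rz": 10, "hand": 1}, {"dx": 0.082, "dy": -0.087, "rz": 15, "hand": 1}, {"dx": 0.11, "dy": -0.116, "rz": 20, "hand": 1}, {"dx": 0.137, "dy": -0.145, "rz": 24.7, "hand": 1}, {"dx": 0.165, "dy": -0.173, "rz": 24.7, "hand": 1}, {"dx": 0.192, "dy": -0.202, "rz": 24.7, "hand": 1}, {"dx": 0.22, "dy": -0.231, "rz": 24.7, "hand": 1}, {"dx": 0.247, "dy": -0.26, "rz": 24.7, "hand": 1}, {"dx": 0.274, "dy": -0.288, "rz": 24.7, "hand": 1}], "grip_force": 20}}

```text
$.rows[0]: bad value
```

Request:
{"api": "play_rows", "payload": {"rows": [{"dx": 0.028, "dy": -0.029, "dz": 0.0, "rx": 0.0, "ry": 0.0, "rz": 5.0, "hand": 1.0}, {"dx": 0.055, "dy": -0.058, "dz": 0.0, "rx": 0.0, "ry": 0.0, "rz": 10.0, "hand": 1.0}, {"dx": 0.082, "dy": -0.087, "dz": 0.0, "rx": 0.0, "ry": 0.0, "rz": 15.0, "hand": 1.0}, {"dx": 0.11, "dy": -0.116, "dz": 0.0, "rx": 0.0, "ry": 0.0, "rz": 20.0, "hand": 1.0}, {"dx": 0.137, "dy": -0.145, "dz": 0.0, "rx": 0.0, "ry": 0.0, "rz": 24.7, "hand": 1.0}, {"dx": 0.165, "dy": -0.173, "dz": 0.0, "rx": 0.0, "ry": 0.0, "rz": 24.7, "hand": 1.0}, {"dx": 0.192, "dy": -0.202, "dz": 0.0, "rx": 0.0, "ry": 0.0, "rz": 24.7, "hand": 1.0}, {"dx": 0.22, "dy": -0.231, "dz": 0.0, "rx": 0.0, "ry": 0.0, "rz": 24.7, "hand": 1.0}, {"dx": 0.247, "dy": -0.26, "dz": 0.0, "rx": 0.0, "ry": 0.0, "rz": 24.7, "hand": 1.0}, {"dx": 0.274, "dy": -0.288, "dz": 0.0, "rx": 0.0, "ry": 0.0, "rz": 24.7, "hand": 1.0}], "grip_force": 20}}

```text
time: 0.93
tcp_pos: [0.3689, -0.1439, 0.2386]
tool_rot: [1.0, 0.0, 0.0, -0.0]
contact_force: [1.8, 0.1, -0.1]
opening: 0.269
grasp_force: 0.0
```

Request:
{"api": "play_rows", "payload": {"rows": [{"dx": 0.01, "dy": -0.035, "dz": 0.03, "rx": 0.0, "ry": 0.0, "rz": 0.0, "hand": 1.0}, {"dx": 0.02, "dy": -0.06, "dz": 0.055, "rx": 0.0, "ry": 0.0, "rz": 0.0, "hand": 1.0}, {"dx": 0.025, "dy": -0.085, "dz": 0.08, "rx": 0.0, "ry": 0.0, "rz": 0.0, "hand": 1.0}, {"dx": 0.03, "dy": -0.092, "dz": 0.108, "rx": 0.0, "ry": 0.0, "rz": 0.0, "hand": 1.0}, {"dx": 0.03, "dy": -0.092, "dz": 0.108, "rx": 0.0, "ry": 0.0, "rz": 0.0, "hand": 1.0}, {"dx": 0.03, "dy": -0.092, "dz": 0.108, "rx": 0.0, "ry": 0.0, "rz": 0.0, "hand": 1.0}]}}

```text
time: 1.43
tcp_pos: [0.3977, -0.0532, 0.1298]
tool_rot: [1.0, 0.001, -0.002, -0.001]
contact_force: [-0.4, -0.7, -0.5]
opening: 0.004
grasp_force: 0.0
```

Request:
{"api": "play_rows", "payload": {"rows": [{"dx": 0.01, "dy": 0.0, "dz": 0.0, "rx": 0.0, "ry": 0.0, "rz": 0.0, "hand": 1.0}, {"dx": 0.02, "dy": 0.0, "dz": 0.0, "rx": 0.0, "ry": 0.0, "rz": 0.0, "hand": 1.0}, {"dx": 0.026, "dy": 0.0, "dz": 0.0, "rx": 0.0, "ry": 0.0, "rz": 0.0, "hand": 1.0}, {"dx": 0.03, "dy": 0.0, "dz": 0.0, "rx": 0.0, "ry": 0.0, "rz": 0.0, "hand": 1.0}, {"dx": 0.033, "dy": 0.0, "dz": 0.0, "rx": 0.0, "ry": 0.0, "rz": 0.0, "hand": 1.0}, {"dx": 0.036, "dy": 0.0, "dz": 0.0, "rx": 0.0, "ry": 0.0, "rz": 0.0, "hand": 1.0}, {"dx": 0.039, "dy": 0.0, "dz": 0.0, "rx": 0.0, "ry": 0.0, "rz": 0.0, "hand": 1.0}, {"dx": 0.042, "dy": 0.0, "dz": 0.0, "rx": 0.0, "ry": 0.0, "rz": 0.0, "hand": 1.0}, {"dx": 0.045, "dy": 0.0, "dz": -0.001, "rx": 0.0, "ry": 0.0, "rz": 0.0, "hand": 1.0}]}}

```text
time: 2.18
tcp_pos: [0.4436, -0.0538, 0.1315]
tool_rot: [1.0, 0.0, -0.001, -0.0]
contact_force: [-2.7, 0.6, 2.6]
opening: 0.005
grasp_force: 1.8
```

Request:
{"api": "play_rows", "payload": {"rows": [{"dx": 0.005, "dy": 0.0, "dz": -0.002, "rx": 0.0, "ry": 0.0, "rz": 0.0, "hand": 1.0}, {"dx": 0.01, "dy": 0.0, "dz": -0.004, "rx": 0.0, "ry": 0.0, "rz": 0.0, "hand": 1.0}, {"dx": 0.015, "dy": 0.0, "dz": -0.006, "rx": 0.0, "ry": 0.0, "rz": 0.0, "hand": 1.0}, {"dx": 0.02, "dy": 0.0, "dz": -0.008, "rx": 0.0, "ry": 0.0, "rz": 0.0, "hand": 1.0}, {"dx": 0.025, "dy": 0.0, "dz": -0.01, "rx": 0.0, "ry": 0.0, "rz": 0.0, "hand": 1.0}, {"dx": 0.03, "dy": 0.0, "dz": -0.012, "rx": 0.0, "ry": 0.0, "rz": 0.0, "hand": 1.0}, {"dx": 0.035, "dy": 0.0, "dz": -0.014, "rx": 0.0, "ry": 0.0, "rz": 0.0, "hand": 1.0}, {"dx": 0.04, "dy": 0.0, "dz": -0.015, "rx": 0.0, "ry": 0.0, "rz": 0.0, "hand": 1.0}]}}

```text
time: 2.85
tcp_pos: [0.4848, -0.054, 0.1471]
tool_rot: [1.0, 0.0, 0.0, 0.0]
contact_force: [-0.1, 0.0, 0.1]
opening: 0.008
grasp_force: 0.1
```

```bash
python3 - <<'E'
from h import *
a=grab('side','d1')['pixels'][60:260,190:360]
b=grab('scene','s1')['pixels'][130:330,170:340]
cv2.imwrite('pics/z1.png',cv2.resize(np.hstack([a,b]),(800,470),interpolation=cv2.INTER_CUBIC));print(manip.get_obs()['contact_force'])
E
```

```text
[ 0.04409549  0.52541364 -0.64850712]
```

View pics/z1.png

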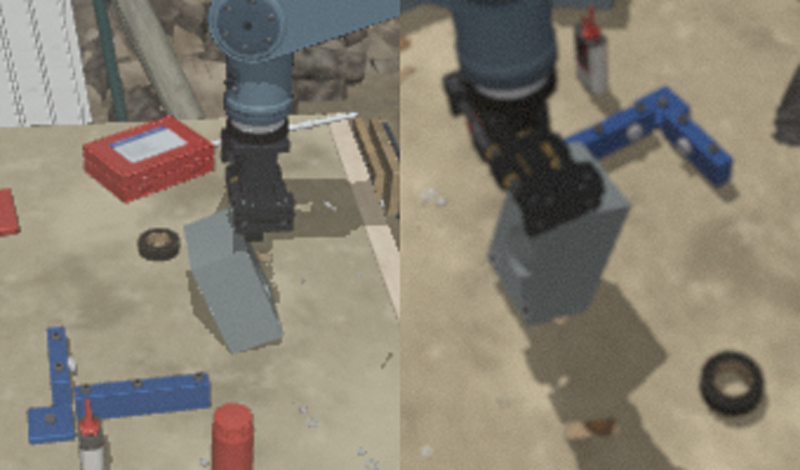

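The housing is tilted roughly 25° in the side view, pivoting on its foot edge near crop pixel (258,348). I'll keep going past balance.

Request:
{"api": "play_rows", "payload": {"rows": [{"dx": 0.004, "dy": 0.0, "dz": -0.001, "rx": 0.0, "ry": 0.0, "rz": 0.0, "hand": 1.0}, {"dx": 0.009, "dy": 0.0, "dz": -0.002, "rx": 0.0, "ry": 0.0, "rz": 0.0, "hand": 1.0}, {"dx": 0.014, "dy": 0.0, "dz": -0.003, "rx": 0.0, "ry": 0.0, "rz": 0.0, "hand": 1.0}, {"dx": 0.018, "dy": 0.0, "dz": -0.003, "rx": 0.0, "ry": 0.0, "rz": 0.0, "hand": 1.0}, {"dx": 0.022, "dy": 0.0, "dz": -0.003, "rx": 0.0, "ry": 0.0, "rz": 0.0, "hand": 1.0}, {"dx": 0.024, "dy": 0.0, "dz": -0.003, "rx": 0.0, "ry": 0.0, "rz": 0.0, "hand": 1.0}, {"dx": 0.024, "dy": 0.0, "dz": -0.02, "rx": 0.0, "ry": 0.0, "rz": 0.0, "hand": 1.0}, {"dx": 0.024, "dy": 0.0, "dz": -0.03, "rx": 0.0, "ry": 0.0, "rz": 0.0, "hand": 1.0}]}}

```text
time: 3.62
tcp_pos: [0.5081, -0.0539, 0.1772]
tool_rot: [1.0, 0.0, -0.0, -0.0]
contact_force: [0.7, 0.0, 0.3]
opening: 0.005
grasp_force: 0.0
```

Request:
{"api": "play_rows", "payload": {"rows": [{"dx": -0.02, "dy": 0.03, "dz": -0.02, "rx": 0.0, "ry": 0.0, "rz": 6.0, "hand": 0.0}, {"dx": -0.03, "dy": 0.06, "dz": -0.04, "rx": 0.0, "ry": 0.0, "rz": 12.0, "hand": 0.0}, {"dx": -0.04, "dy": 0.09, "dz": -0.04, "rx": 0.0, "ry": 0.0, "rz": 18.0, "hand": 0.0}, {"dx": -0.04, "dy": 0.12, "dz": -0.04, "rx": 0.0, "ry": 0.0, "rz": 24.0, "hand": 0.0}, {"dx": -0.04, "dy": 0.145, "dz": -0.04, "rx": 0.0, "ry": 0.0, "rz": 30.0, "hand": 0.0}, {"dx": -0.04, "dy": 0.17, "dz": -0.04, "rx": 0.0, "ry": 0.0, "rz": 36.0, "hand": 0.0}]}}

```text
time: 4.12
tcp_pos: [0.468, -0.2256, 0.2176]
tool_rot: [0.95, -0.311, 0.001, 0.0]
contact_force: [0.8, -0.1, -0.1]
opening: 0.435
grasp_force: 0.0
```

```bash
python3 - <<'E'
from h import *
a=grab('side','d2')['pixels'][110:260,190:360]
b=grab('scene','s2')['pixels'][150:300,170:340]
cv2.imwrite('pics/z2.png',cv2.resize(np.hstack([a,b]),None,fx=800/340,fy=800/340,interpolation=cv2.INTER_CUBIC))
E
```

```text
(no output)
```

View pics/z2.png

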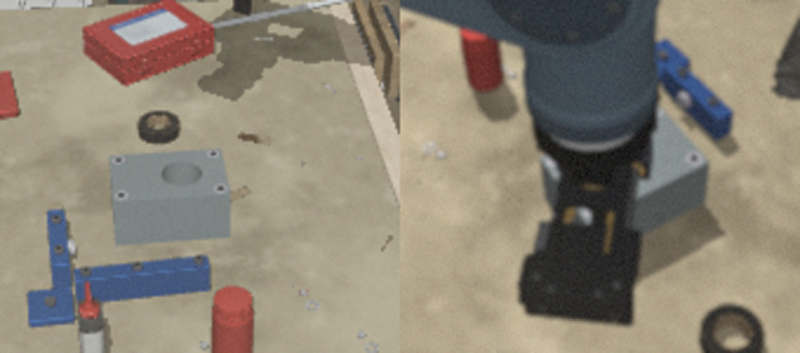

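It lies flat on its face with the bore up; the top corners in the side crop are near (110,158), (219,150), (230,193) and (114,200).

```bash
python3 - <<'E'
from h import *
d=load('d2');D=lambda x,y,z:plane(d,190+x/2.353-.3,110+y/2.353-.3,z)
for q in [(110,158,.072),(219,150,.072),(230,193,.072),(114,200,.072),(117,243,0),(230,235,0)]:print(np.round(D(*q)[:2],4))
s=load('s2');print(np.round(plane(s,170+707/2.353,150+161/2.353,.072),4))
E
```

```text
[ 0.6684 -0.0913]
[ 0.5229 -0.0977]
[ 0.5178 -0.0035]
[ 0.6648 -0.0008]
[ 0.6642 -0.0019]
[ 0.5163 -0.0066]
[ 1.028  -0.3033  0.072 ]
```

Request:
{"api": "play_rows", "payload": {"rows": [{"dx": -0.019, "dy": -0.028, "dz": 0.0, "rx": 0.0, "ry": 0.0, "rz": -7.0, "hand": 0.5}, {"dx": -0.038, "dy": -0.056, "dz": 0.0, "rx": 0.0, "ry": 0.0, "rz": -14.0, "hand": 0.5}, {"dx": -0.057, "dy": -0.085, "dz": 0.0, "rx": 0.0, "ry": 0.0, "rz": -21.0, "hand": 0.5}, {"dx": -0.075, "dy": -0.113, "dz": 0.0, "rx": 0.0, "ry": 0.0, "rz": -28.0, "hand": 0.5}, {"dx": -0.0943, "dy": -0.1416, "dz": 0.0, "rx": 0.0, "ry": 0.0, "rz": -35.0, "hand": 0.5}, {"dx": -0.0943, "dy": -0.1416, "dz": 0.0, "rx": 0.0, "ry": 0.0, "rz": -39.5, "hand": 0.5}, {"dx": -0.0943, "dy": -0.1416, "dz": 0.0, "rx": 0.0, "ry": 0.0, "rz": -39.5, "hand": 0.5}]}}

```text
time: 4.8
tcp_pos: [0.4747, -0.0514, 0.217]
tool_rot: [0.999, 0.035, 0.0, -0.0]
contact_force: [0.8, -1.0, 0.8]
opening: 0.501
grasp_force: 0.0
```

Request:
{"api": "play_rows", "payload": {"rows": [{"dx": 0.0, "dy": 0.0, "dz": 0.035, "rx": 0.0, "ry": 0.0, "rz": 0.0, "hand": 0.5}, {"dx": 0.0, "dy": 0.0, "dz": 0.07, "rx": 0.0, "ry": 0.0, "rz": 0.0, "hand": 0.5}, {"dx": 0.0, "dy": 0.0, "dz": 0.105, "rx": 0.0, "ry": 0.0, "rz": 0.0, "hand": 0.5}, {"dx": 0.0, "dy": 0.0, "dz": 0.14, "rx": 0.0, "ry": 0.0, "rz": 0.0, "hand": 0.5}, {"dx": 0.0, "dy": 0.0, "dz": 0.17, "rx": 0.0, "ry": 0.0, "rz": 0.0, "hand": 0.5}, {"dx": 0.0, "dy": 0.0, "dz": 0.189, "rx": 0.0, "ry": 0.0, "rz": 0.0, "hand": 0.5}, {"dx": 0.0, "dy": 0.0, "dz": 0.189, "rx": 0.0, "ry": 0.0, "rz": 0.0, "hand": 0.5}]}}

```text
time: 5.38
tcp_pos: [0.4715, -0.0533, 0.0239]
tool_rot: [1.0, 0.03, -0.004, -0.001]
contact_force: [-1.1, -0.2, -0.5]
opening: 0.498
grasp_force: 0.0
```

Request:
{"api": "play_rows", "payload": {"rows": [{"dx": 0.012, "dy": 0.0, "dz": 0.0, "rx": 0.0, "ry": 0.0, "rz": 0.0, "hand": 0.5}, {"dx": 0.022, "dy": 0.0, "dz": 0.0, "rx": 0.0, "ry": 0.0, "rz": 0.0, "hand": 0.5}, {"dx": 0.03, "dy": 0.0, "dz": 0.0, "rx": 0.0, "ry": 0.0, "rz": 0.0, "hand": 0.5}, {"dx": 0.034, "dy": 0.0, "dz": 0.0, "rx": 0.0, "ry": 0.0, "rz": 0.0, "hand": 0.5}, {"dx": 0.037, "dy": 0.0, "dz": 0.0, "rx": 0.0, "ry": 0.0, "rz": 0.0, "hand": 0.5}, {"dx": 0.04, "dy": 0.0, "dz": 0.0, "rx": 0.0, "ry": 0.0, "rz": 0.0, "hand": 0.5}, {"dx": 0.043, "dy": 0.0, "dz": 0.0, "rx": 0.0, "ry": 0.0, "rz": 0.0, "hand": 0.5}, {"dx": 0.047, "dy": 0.0, "dz": 0.0, "rx": 0.0, "ry": 0.0, "rz": 0.0, "hand": 0.5}]}}

```text
time: 6.05
tcp_pos: [0.5205, -0.0511, 0.0283]
tool_rot: [1.0, 0.031, -0.002, -0.0]
contact_force: [-8.8, -0.6, 5.8]
opening: 0.498
grasp_force: 4.3
```

Request:
{"api": "play_rows", "payload": {"rows": [{"dx": 0.002, "dy": 0.0, "dz": 0.0, "rx": 0.0, "ry": 0.0, "rz": 0.0, "hand": 0.5}, {"dx": 0.004, "dy": 0.0, "dz": 0.0, "rx": 0.0, "ry": 0.0, "rz": 0.0, "hand": 0.5}, {"dx": 0.007, "dy": 0.0, "dz": 0.0, "rx": 0.0, "ry": 0.0, "rz": 0.0, "hand": 0.5}, {"dx": 0.01, "dy": 0.0, "dz": 0.0, "rx": 0.0, "ry": 0.0, "rz": 0.0, "hand": 0.5}, {"dx": 0.012, "dy": 0.0, "dz": 0.0, "rx": 0.0, "ry": 0.0, "rz": 0.0, "hand": 0.5}, {"dx": 0.012, "dy": 0.0, "dz": 0.0, "rx": 0.0, "ry": 0.0, "rz": 0.0, "hand": 0.5}]}}

```text
time: 6.55
tcp_pos: [0.5332, -0.0502, 0.0283]
tool_rot: [1.0, 0.031, -0.001, -0.0]
contact_force: [-3.6, -0.7, 3.0]
opening: 0.499
grasp_force: 2.4
```

Request:
{"api": "play_rows", "payload": {"rows": [{"dx": 0.002, "dy": 0.0, "dz": 0.0, "rx": 0.0, "ry": 0.0, "rz": 0.0, "hand": 0.5}, {"dx": 0.004, "dy": 0.0, "dz": 0.0, "rx": 0.0, "ry": 0.0, "rz": 0.0, "hand": 0.5}, {"dx": 0.006, "dy": 0.0, "dz": 0.0, "rx": 0.0, "ry": 0.0, "rz": 0.0, "hand": 0.5}, {"dx": 0.008, "dy": 0.0, "dz": 0.0, "rx": 0.0, "ry": 0.0, "rz": 0.0, "hand": 0.5}, {"dx": 0.008, "dy": 0.0, "dz": 0.0, "rx": 0.0, "ry": 0.0, "rz": 0.0, "hand": 0.5}]}}

```text
time: 6.97
tcp_pos: [0.5411, -0.0497, 0.0282]
tool_rot: [1.0, 0.031, -0.001, -0.0]
contact_force: [-5.7, -0.1, 3.2]
opening: 0.501
grasp_force: 2.5
```

Request:
{"api": "play_rows", "payload": {"rows": [{"dx": -0.015, "dy": 0.0, "dz": 0.0, "rx": 0.0, "ry": 0.0, "rz": 0.0, "hand": 0.5}, {"dx": -0.04, "dy": 0.0, "dz": -0.02, "rx": 0.0, "ry": 0.0, "rz": 0.0, "hand": 0.5}, {"dx": -0.06, "dy": 0.02, "dz": -0.05, "rx": 0.0, "ry": 0.0, "rz": 6.0, "hand": 0.5}, {"dx": -0.06, "dy": 0.05, "dz": -0.08, "rx": 0.0, "ry": 0.0, "rz": 12.0, "hand": 0.5}, {"dx": -0.06, "dy": 0.085, "dz": -0.1, "rx": 0.0, "ry": 0.0, "rz": 18.0, "hand": 0.5}, {"dx": -0.05, "dy": 0.12, "dz": -0.1, "rx": 0.0, "ry": 0.0, "rz": 24.0, "hand": 0.5}, {"dx": -0.05, "dy": 0.155, "dz": -0.1, "rx": 0.0, "ry": 0.0, "rz": 30.0, "hand": 0.5}, {"dx": -0.05, "dy": 0.19, "dz": -0.1, "rx": 0.0, "ry": 0.0, "rz": 36.0, "hand": 0.5}, {"dx": -0.05, "dy": 0.19, "dz": -0.1, "rx": 0.0, "ry": 0.0, "rz": 42.0, "hand": 0.5}, {"dx": -0.05, "dy": 0.19, "dz": -0.1, "rx": 0.0, "ry": 0.0, "rz": 48.0, "hand": 0.5}]}}

```text
time: 7.8
tcp_pos: [0.5041, -0.2453, 0.1289]
tool_rot: [0.924, -0.382, 0.001, 0.0]
contact_force: [0.0, -0.2, 0.3]
opening: 0.5
grasp_force: 0.0
```

```bash
python3 - <<'E'
from h import *
o=manip.get_obs();print(o['tcp_pos'],o['tool_rot'],o['qpos'])
a=grab('side','d3')['pixels'][150:250,190:330]
cv2.imwrite('pics/z3.png',cv2.resize(a,None,fx=5,fy=5,interpolation=cv2.INTER_CUBIC))
E
```

```text
[ 0.50411027 -0.24529626  0.12886199] [ 9.24039129e-01 -3.82295690e-01  1.25415995e-03  3.47881300e-04] [-6.64568095e-01  2.71133685e-01  1.73676296e+00  4.91620965e-06
  1.13109298e+00  1.69078570e+00]
```

View pics/z3.png

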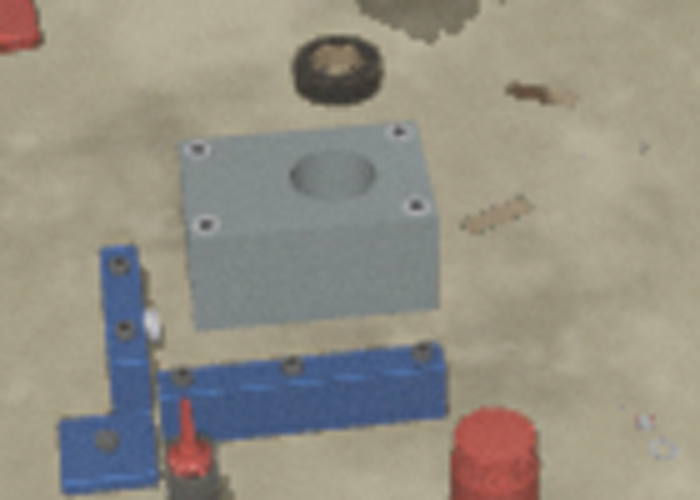

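The housing lies at pixels 180–440 × 122–328, its side about parallel to the fence, with a gap to the end button at (150,323). The fence bolts are at (181,376), (292,365) and (422,352).

```bash
python3 - <<'E'
from h import *
d=load('d3');D=lambda x,y,z:np.round(plane(d,190+x/5-.4,150+y/5-.4,z)[:2],4)
print('bolts',[D(*q,.046) for q in[(181,376),(292,365),(422,352)]],'end bolts',[D(*q,.046) for q in[(119,263),(125,329),(107,440)]])
print('endbtn',D(155,323,.024))
print('top',[D(*q,.072) for q in[(180,143),(414,122),(438,217),(190,234)]],'base',[D(*q,0) for q in[(196,329),(438,308)]])
print('fence base',D(217,440,0),D(446,415,0),'fence top',D(160,372,.04),D(443,344,.04),D(447,362,.04))
s=load('s0')
E
```

```text
bolts [array([0.7027, 0.1008]), array([0.6398, 0.0963]), array([0.5655, 0.0908])] end bolts [array([ 0.7401, -0.0034]), array([0.7352, 0.0576]), array([0.743 , 0.1502])]
endbtn [0.7197 0.0277]
top [array([ 0.7022, -0.0869]), array([ 0.5556, -0.0974]), array([5.487e-01, 2.000e-04]), array([0.696 , 0.0049])] base [array([0.6967, 0.007 ]), array([ 0.5484, -0.0013])]
fence base [0.6848 0.1058] [0.5518 0.0947] fence top [0.7151 0.0898] [0.5523 0.078 ] [0.5514 0.0937]
```

Request:
{"api": "play_rows", "payload": {"rows": [{"dx": 0.0037, "dy": -0.03, "dz": 0.0, "rx": 0.0, "ry": 0.0, "rz": 7.0, "hand": 0.5}, {"dx": 0.0074, "dy": -0.06, "dz": 0.0, "rx": 0.0, "ry": 0.0, "rz": 14.0, "hand": 0.5}, {"dx": 0.011, "dy": -0.09, "dz": 0.0, "rx": 0.0, "ry": 0.0, "rz": 21.0, "hand": 0.5}, {"dx": 0.015, "dy": -0.12, "dz": 0.0, "rx": 0.0, "ry": 0.0, "rz": 28.0, "hand": 0.5}, {"dx": 0.0185, "dy": -0.15, "dz": 0.0, "rx": 0.0, "ry": 0.0, "rz": 35.0, "hand": 0.5}, {"dx": 0.0221, "dy": -0.1774, "dz": 0.0, "rx": 0.0, "ry": 0.0, "rz": 41.1, "hand": 0.5}, {"dx": 0.0221, "dy": -0.1774, "dz": 0.0, "rx": 0.0, "ry": 0.0, "rz": 41.1, "hand": 0.5}, {"dx": 0.0221, "dy": -0.1774, "dz": 0.0, "rx": 0.0, "ry": 0.0, "rz": 41.1, "hand": 0.5}]}}

```text
time: 8.52
tcp_pos: [0.6445, -0.13, 0.1281]
tool_rot: [0.736, -0.677, 0.0, -0.0]
contact_force: [0.1, 0.0, -0.1]
opening: 0.502
grasp_force: 0.0
```

Request:
{"api": "play_rows", "payload": {"rows": [{"dx": 0.0, "dy": 0.0, "dz": 0.03, "rx": 0.0, "ry": 0.0, "rz": 0.0, "hand": 0.5}, {"dx": 0.0, "dy": 0.0, "dz": 0.06, "rx": 0.0, "ry": 0.0, "rz": 0.0, "hand": 0.5}, {"dx": 0.0, "dy": 0.0, "dz": 0.085, "rx": 0.0, "ry": 0.0, "rz": 0.0, "hand": 0.5}, {"dx": 0.0, "dy": 0.0, "dz": 0.1, "rx": 0.0, "ry": 0.0, "rz": 0.0, "hand": 0.5}, {"dx": 0.0, "dy": 0.0, "dz": 0.1, "rx": 0.0, "ry": 0.0, "rz": 0.0, "hand": 0.5}]}}

```text
time: 8.93
tcp_pos: [0.6402, -0.1311, 0.0239]
tool_rot: [0.734, -0.679, -0.003, 0.001]
contact_force: [-0.9, 0.2, -0.9]
opening: 0.498
grasp_force: 0.0
```

Request:
{"api": "play_rows", "payload": {"rows": [{"dx": -0.01, "dy": 0.0, "dz": 0.0, "rx": 0.0, "ry": 0.0, "rz": 0.0, "hand": 0.5}, {"dx": -0.02, "dy": 0.0, "dz": 0.0, "rx": 0.0, "ry": 0.0, "rz": 0.0, "hand": 0.5}, {"dx": -0.025, "dy": 0.0, "dz": 0.0, "rx": 0.0, "ry": 0.0, "rz": 0.0, "hand": 0.5}, {"dx": -0.028, "dy": 0.0, "dz": 0.0, "rx": 0.0, "ry": 0.0, "rz": 0.0, "hand": 0.5}, {"dx": -0.031, "dy": 0.0, "dz": 0.0, "rx": 0.0, "ry": 0.0, "rz": 0.0, "hand": 0.5}, {"dx": -0.034, "dy": 0.0, "dz": 0.0, "rx": 0.0, "ry": 0.0, "rz": 0.0, "hand": 0.5}, {"dx": -0.037, "dy": 0.0, "dz": 0.0, "rx": 0.0, "ry": 0.0, "rz": 0.0, "hand": 0.5}, {"dx": -0.041, "dy": 0.0, "dz": 0.0, "rx": 0.0, "ry": 0.0, "rz": 0.0, "hand": 0.5}, {"dx": -0.045, "dy": 0.0, "dz": 0.0, "rx": 0.0, "ry": 0.0, "rz": 0.0, "hand": 0.5}, {"dx": -0.05, "dy": 0.0, "dz": 0.0, "rx": 0.0, "ry": 0.0, "rz": 0.0, "hand": 0.5}]}}

```text
time: 9.77
tcp_pos: [0.6414, -0.0835, 0.0297]
tool_rot: [0.734, -0.679, 0.003, -0.0]
contact_force: [-0.2, -7.4, 4.1]
opening: 0.5
grasp_force: 3.4
```

Request:
{"api": "play_rows", "payload": {"rows": [{"dx": -0.004, "dy": 0.0, "dz": 0.0, "rx": 0.0, "ry": 0.0, "rz": 0.0, "hand": 0.5}, {"dx": -0.008, "dy": 0.0, "dz": 0.0, "rx": 0.0, "ry": 0.0, "rz": 0.0, "hand": 0.5}, {"dx": -0.012, "dy": 0.0, "dz": 0.0, "rx": 0.0, "ry": 0.0, "rz": 0.0, "hand": 0.5}, {"dx": -0.016, "dy": 0.0, "dz": 0.0, "rx": 0.0, "ry": 0.0, "rz": 0.0, "hand": 0.5}, {"dx": -0.02, "dy": 0.0, "dz": 0.0, "rx": 0.0, "ry": 0.0, "rz": 0.0, "hand": 0.5}, {"dx": -0.024, "dy": 0.0, "dz": 0.0, "rx": 0.0, "ry": 0.0, "rz": 0.0, "hand": 0.5}, {"dx": -0.028, "dy": 0.0, "dz": 0.0, "rx": 0.0, "ry": 0.0, "rz": 0.0, "hand": 0.5}, {"dx": -0.032, "dy": 0.0, "dz": 0.0, "rx": 0.0, "ry": 0.0, "rz": 0.0, "hand": 0.5}, {"dx": -0.036, "dy": 0.0, "dz": 0.0, "rx": 0.0, "ry": 0.0, "rz": 0.0, "hand": 0.5}, {"dx": -0.038, "dy": 0.0, "dz": 0.0, "rx": 0.0, "ry": 0.0, "rz": 0.0, "hand": 0.5}]}}

```text
time: 10.6
tcp_pos: [0.6384, -0.045, 0.0297]
tool_rot: [0.734, -0.679, 0.002, -0.0]
contact_force: [0.4, -6.4, 2.8]
opening: 0.499
grasp_force: 3.5
```

Request:
{"api": "play_rows", "payload": {"rows": [{"dx": -0.001, "dy": 0.0, "dz": 0.0, "rx": 0.0, "ry": 0.0, "rz": 0.0, "hand": 0.5}, {"dx": -0.002, "dy": 0.0, "dz": 0.0, "rx": 0.0, "ry": 0.0, "rz": 0.0, "hand": 0.5}, {"dx": -0.003, "dy": 0.0, "dz": 0.0, "rx": 0.0, "ry": 0.0, "rz": 0.0, "hand": 0.5}, {"dx": -0.004, "dy": 0.0, "dz": 0.0, "rx": 0.0, "ry": 0.0, "rz": 0.0, "hand": 0.5}, {"dx": -0.005, "dy": 0.0, "dz": 0.0, "rx": 0.0, "ry": 0.0, "rz": 0.0, "hand": 0.5}, {"dx": -0.006, "dy": 0.0, "dz": 0.0, "rx": 0.0, "ry": 0.0, "rz": 0.0, "hand": 0.5}, {"dx": -0.007, "dy": 0.0, "dz": 0.0, "rx": 0.0, "ry": 0.0, "rz": 0.0, "hand": 0.5}, {"dx": -0.007, "dy": 0.0, "dz": 0.0, "rx": 0.0, "ry": 0.0, "rz": 0.0, "hand": 0.5}]}}

```text
time: 11.27
tcp_pos: [0.6379, -0.0383, 0.0297]
tool_rot: [0.734, -0.679, 0.002, -0.0]
contact_force: [0.8, -6.0, 4.1]
opening: 0.501
grasp_force: 3.2
```

Request:
{"api": "play_rows", "payload": {"rows": [{"dx": -0.001, "dy": 0.0, "dz": 0.0, "rx": 0.0, "ry": 0.0, "rz": 0.0, "hand": 0.5}, {"dx": -0.0015, "dy": 0.0, "dz": 0.0, "rx": 0.0, "ry": 0.0, "rz": 0.0, "hand": 0.5}, {"dx": -0.002, "dy": 0.0, "dz": 0.0, "rx": 0.0, "ry": 0.0, "rz": 0.0, "hand": 0.5}]}}

```text
time: 11.52
tcp_pos: [0.6378, -0.0365, 0.0297]
tool_rot: [0.734, -0.679, 0.002, -0.0]
contact_force: [-0.3, -8.0, 3.8]
opening: 0.501
grasp_force: 3.5
```

Request:
{"api": "play_rows", "payload": {"rows": [{"dx": -0.0005, "dy": 0.0, "dz": 0.0, "rx": 0.0, "ry": 0.0, "rz": 0.0, "hand": 0.5}, {"dx": -0.001, "dy": 0.0, "dz": 0.0, "rx": 0.0, "ry": 0.0, "rz": 0.0, "hand": 0.5}, {"dx": -0.0015, "dy": 0.0, "dz": 0.0, "rx": 0.0, "ry": 0.0, "rz": 0.0, "hand": 0.5}]}}

```text
time: 11.77
tcp_pos: [0.6378, -0.0363, 0.0298]
tool_rot: [0.734, -0.679, 0.003, 0.0]
contact_force: [0.5, -13.8, 3.1]
opening: 0.505
grasp_force: 6.9
```

```bash
python3 - <<'E'
from h import *
o=manip.get_obs();print(o['contact_force'],o['moment'])
a=grab('side','d4')['pixels'][150:250,190:330]
cv2.imwrite('pics/z4.png',cv2.resize(a,None,fx=5,fy=5,interpolation=cv2.INTER_CUBIC))
E
```

```text
[  0.47823362 -13.84288053   3.06753815] [-1.67059343 -0.05287246  0.11999256]
```

View pics/z4.png

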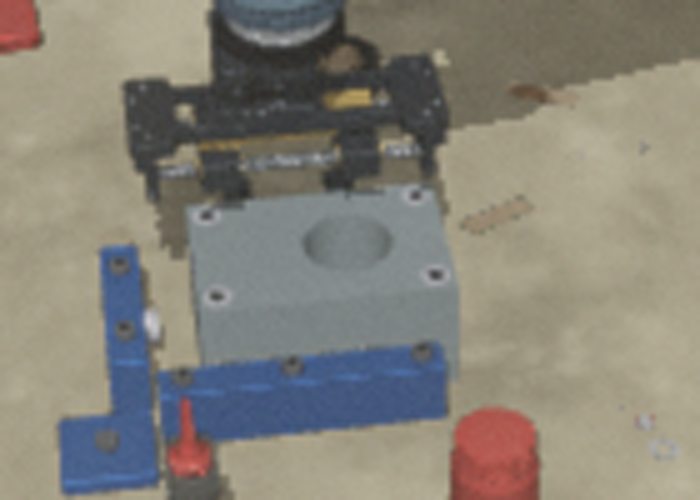

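Both views agree: the housing's near side reaches the fence (bottom edge hidden behind the bar, ~450,375) and the force has jumped to 14 N. I'll press slightly more, then press again with closed fingers midway between the buttons so that it squares up.

Request:
{"api": "play_rows", "payload": {"rows": [{"dx": -0.0004, "dy": 0.0, "dz": 0.0, "rx": 0.0, "ry": 0.0, "rz": 0.0, "hand": 0.5}, {"dx": -0.0008, "dy": 0.0, "dz": 0.0, "rx": 0.0, "ry": 0.0, "rz": 0.0, "hand": 0.5}, {"dx": -0.0008, "dy": 0.0, "dz": 0.0, "rx": 0.0, "ry": 0.0, "rz": 0.0, "hand": 0.5}]}}

```text
time: 12.07
tcp_pos: [0.6378, -0.0364, 0.0298]
tool_rot: [0.734, -0.679, 0.004, 0.001]
contact_force: [0.6, -15.1, 2.9]
opening: 0.504
grasp_force: 7.3
```

Request:
{"api": "play_rows", "payload": {"rows": [{"dx": 0.005, "dy": 0.0, "dz": 0.0, "rx": 0.0, "ry": 0.0, "rz": 0.0, "hand": 0.5}, {"dx": 0.012, "dy": 0.0, "dz": 0.0, "rx": 0.0, "ry": 0.0, "rz": 0.0, "hand": 1.0}, {"dx": 0.012, "dy": -0.003, "dz": 0.0, "rx": 0.0, "ry": 0.0, "rz": 0.0, "hand": 1.0}, {"dx": 0.012, "dy": -0.005, "dz": 0.0, "rx": 0.0, "ry": 0.0, "rz": 0.0, "hand": 1.0}, {"dx": 0.012, "dy": -0.005, "dz": 0.0, "rx": 0.0, "ry": 0.0, "rz": 0.0, "hand": 1.0}, {"dx": 0.012, "dy": -0.005, "dz": 0.0, "rx": 0.0, "ry": 0.0, "rz": 0.0, "hand": 1.0}, {"dx": 0.012, "dy": -0.005, "dz": 0.0, "rx": 0.0, "ry": 0.0, "rz": 0.0, "hand": 1.0}]}}

```text
time: 12.65
tcp_pos: [0.6417, -0.0434, 0.0275]
tool_rot: [0.734, -0.679, -0.0, 0.0]
contact_force: [0.3, -0.5, 0.2]
opening: 0.07
grasp_force: 0.0
```

Request:
{"api": "play_rows", "payload": {"rows": [{"dx": -0.004, "dy": 0.0, "dz": 0.0, "rx": 0.0, "ry": 0.0, "rz": 0.0, "hand": 1.0}, {"dx": -0.007, "dy": 0.0, "dz": 0.0, "rx": 0.0, "ry": 0.0, "rz": 0.0, "hand": 1.0}, {"dx": -0.008, "dy": 0.0, "dz": 0.0, "rx": 0.0, "ry": 0.0, "rz": 0.0, "hand": 1.0}, {"dx": -0.009, "dy": 0.0, "dz": 0.0, "rx": 0.0, "ry": 0.0, "rz": 0.0, "hand": 1.0}, {"dx": -0.01, "dy": 0.0, "dz": 0.0, "rx": 0.0, "ry": 0.0, "rz": 0.0, "hand": 1.0}]}}

```text
time: 13.07
tcp_pos: [0.6411, -0.036, 0.0278]
tool_rot: [0.734, -0.679, 0.001, 0.001]
contact_force: [-1.9, -12.8, 0.7]
opening: -0.0
grasp_force: 6.3
```

Request:
{"api": "play_rows", "payload": {"rows": [{"dx": -0.0005, "dy": 0.0, "dz": 0.0, "rx": 0.0, "ry": 0.0, "rz": 0.0, "hand": 1.0}, {"dx": -0.001, "dy": 0.0, "dz": 0.0, "rx": 0.0, "ry": 0.0, "rz": 0.0, "hand": 1.0}, {"dx": -0.0015, "dy": 0.0, "dz": 0.0, "rx": 0.0, "ry": 0.0, "rz": 0.0, "hand": 1.0}, {"dx": -0.0015, "dy": 0.0, "dz": 0.0, "rx": 0.0, "ry": 0.0, "rz": 0.0, "hand": 1.0}]}}

```text
time: 13.4
tcp_pos: [0.6411, -0.0359, 0.0281]
tool_rot: [0.734, -0.679, 0.002, 0.002]
contact_force: [-1.7, -13.9, -0.5]
opening: 0.004
grasp_force: 6.9
```

Request:
{"api": "play_rows", "payload": {"rows": [{"dx": -0.001, "dy": 0.0, "dz": 0.0, "rx": 0.0, "ry": 0.0, "rz": 0.0, "hand": 1.0}, {"dx": -0.002, "dy": 0.0, "dz": 0.0, "rx": 0.0, "ry": 0.0, "rz": 0.0, "hand": 1.0}, {"dx": -0.002, "dy": 0.0, "dz": 0.0, "rx": 0.0, "ry": 0.0, "rz": 0.0, "hand": 1.0}]}}

```text
time: 13.65
tcp_pos: [0.6411, -0.0358, 0.0285]
tool_rot: [0.734, -0.679, 0.003, 0.002]
contact_force: [-2.6, -21.0, 1.1]
opening: 0.009
grasp_force: 10.1
```

```bash
python3 - <<'E'
from h import *
o=manip.get_obs();print(o['tcp_pos'],o['contact_force'])
b=grab('wrist','w5');grab('side','d5')
cv2.imwrite('pics/z5.png',b['pixels'])
E
```

```text
[ 0.64114281 -0.03581943  0.0284957 ] [ -2.59215295 -21.04435762   1.09292212]
```

View pics/z5.png

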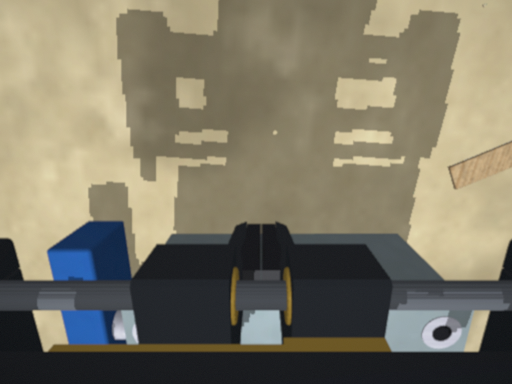

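The wrist view shows the end button (120,325) still clear of the head, so the side press came first, now at 21 N. Next I back off, go over to the foot end and push along the fence.

Request:
{"api": "play_rows", "payload": {"rows": [{"dx": 0.01, "dy": 0.0, "dz": 0.0, "rx": 0.0, "ry": 0.0, "rz": 0.0, "hand": 1.0}, {"dx": 0.025, "dy": 0.0, "dz": -0.01, "rx": 0.0, "ry": 0.0, "rz": 0.0, "hand": 1.0}, {"dx": 0.03, "dy": 0.0, "dz": -0.045, "rx": 0.0, "ry": 0.0, "rz": 0.0, "hand": 1.0}, {"dx": 0.03, "dy": 0.0, "dz": -0.08, "rx": 0.0, "ry": 0.0, "rz": 0.0, "hand": 1.0}, {"dx": 0.02, "dy": 0.03, "dz": -0.1, "rx": 0.0, "ry": 0.0, "rz": 0.0, "hand": 1.0}, {"dx": 0.0, "dy": 0.06, "dz": -0.1, "rx": 0.0, "ry": 0.0, "rz": 0.0, "hand": 1.0}, {"dx": -0.02, "dy": 0.09, "dz": -0.1, "rx": 0.0, "ry": 0.0, "rz": 0.0, "hand": 1.0}, {"dx": -0.04, "dy": 0.12, "dz": -0.1, "rx": 0.0, "ry": 0.0, "rz": 0.0, "hand": 1.0}, {"dx": -0.055, "dy": 0.14, "dz": -0.1, "rx": 0.0, "ry": 0.0, "rz": 0.0, "hand": 1.0}, {"dx": -0.055, "dy": 0.14, "dz": -0.1, "rx": 0.0, "ry": 0.0, "rz": 0.0, "hand": 1.0}]}}

```text
time: 14.58
tcp_pos: [0.4928, 0.016, 0.1276]
tool_rot: [0.735, -0.678, -0.002, 0.0]
contact_force: [0.2, -0.6, -0.3]
opening: 0.007
grasp_force: 0.0
```

```bash
python3 - <<'E'
from h import *
o=manip.get_obs();print(o['tcp_pos'],o['tool_rot'],o['qpos'])
E
```

```text
[0.49276887 0.01595653 0.127623  ] [ 7.34648998e-01 -6.78445032e-01 -1.72335062e-03  4.67875457e-04] [-2.09517987e-01  1.35519497e-01  1.90348790e+00  1.06961065e-03
  1.10602659e+00  2.85208813e+00]
```

Request:
{"api": "play_rows", "payload": {"rows": [{"dx": 0.002, "dy": 0.0, "dz": 0.03, "rx": 0.0, "ry": 0.0, "rz": 0.0, "hand": 1.0}, {"dx": 0.002, "dy": 0.0, "dz": 0.06, "rx": 0.0, "ry": 0.0, "rz": 0.0, "hand": 1.0}, {"dx": 0.002, "dy": 0.0, "dz": 0.085, "rx": 0.0, "ry": 0.0, "rz": 0.0, "hand": 1.0}, {"dx": 0.002, "dy": 0.0, "dz": 0.1, "rx": 0.0, "ry": 0.0, "rz": 0.0, "hand": 1.0}, {"dx": 0.002, "dy": 0.0, "dz": 0.1, "rx": 0.0, "ry": 0.0, "rz": 0.0, "hand": 1.0}]}}

```text
time: 15.0
tcp_pos: [0.4953, 0.0115, 0.0251]
tool_rot: [0.734, -0.679, -0.002, 0.001]
contact_force: [-1.0, 0.2, 0.3]
opening: 0.003
grasp_force: 0.0
```

Request:
{"api": "play_rows", "payload": {"rows": [{"dx": 0.0, "dy": -0.01, "dz": 0.0, "rx": 0.0, "ry": 0.0, "rz": 0.0, "hand": 1.0}, {"dx": 0.0, "dy": -0.018, "dz": 0.0, "rx": 0.0, "ry": 0.0, "rz": 0.0, "hand": 1.0}, {"dx": 0.0, "dy": -0.024, "dz": 0.0, "rx": 0.0, "ry": 0.0, "rz": 0.0, "hand": 1.0}, {"dx": 0.0, "dy": -0.027, "dz": 0.0, "rx": 0.0, "ry": 0.0, "rz": 0.0, "hand": 1.0}, {"dx": 0.0, "dy": -0.03, "dz": 0.0, "rx": 0.0, "ry": 0.0, "rz": 0.0, "hand": 1.0}, {"dx": 0.0, "dy": -0.033, "dz": 0.0, "rx": 0.0, "ry": 0.0, "rz": 0.0, "hand": 1.0}, {"dx": 0.0, "dy": -0.036, "dz": 0.0, "rx": 0.0, "ry": 0.0, "rz": 0.0, "hand": 1.0}, {"dx": 0.0, "dy": -0.039, "dz": 0.0, "rx": 0.0, "ry": 0.0, "rz": 0.0, "hand": 1.0}]}}

```text
time: 15.67
tcp_pos: [0.5337, 0.0146, 0.0279]
tool_rot: [0.734, -0.679, -0.002, 0.002]
contact_force: [-12.5, -1.4, 11.8]
opening: 0.004
grasp_force: 6.5
```

Request:
{"api": "play_rows", "payload": {"rows": [{"dx": 0.0, "dy": -0.001, "dz": -0.001, "rx": 0.0, "ry": 0.0, "rz": 0.0, "hand": 1.0}, {"dx": 0.0, "dy": -0.002, "dz": -0.002, "rx": 0.0, "ry": 0.0, "rz": 0.0, "hand": 1.0}, {"dx": 0.0, "dy": -0.003, "dz": -0.002, "rx": 0.0, "ry": 0.0, "rz": 0.0, "hand": 1.0}, {"dx": 0.0, "dy": -0.004, "dz": -0.002, "rx": 0.0, "ry": 0.0, "rz": 0.0, "hand": 1.0}]}}

```text
time: 16.0
tcp_pos: [0.539, 0.015, 0.0292]
tool_rot: [0.734, -0.679, -0.001, 0.001]
contact_force: [-3.5, 0.1, -1.8]
opening: 0.005
grasp_force: 1.8
```

Request:
{"api": "play_rows", "payload": {"rows": [{"dx": 0.0, "dy": -0.001, "dz": 0.0, "rx": 0.0, "ry": 0.0, "rz": 0.0, "hand": 1.0}, {"dx": 0.0, "dy": -0.002, "dz": 0.0, "rx": 0.0, "ry": 0.0, "rz": 0.0, "hand": 1.0}, {"dx": 0.0, "dy": -0.003, "dz": 0.0, "rx": 0.0, "ry": 0.0, "rz": 0.0, "hand": 1.0}, {"dx": 0.0, "dy": -0.004, "dz": 0.0, "rx": 0.0, "ry": 0.0, "rz": 0.0, "hand": 1.0}, {"dx": 0.0, "dy": -0.005, "dz": 0.0, "rx": 0.0, "ry": 0.0, "rz": 0.0, "hand": 1.0}, {"dx": 0.0, "dy": -0.006, "dz": 0.0, "rx": 0.0, "ry": 0.0, "rz": 0.0, "hand": 1.0}]}}

```text
time: 16.5
tcp_pos: [0.546, 0.0153, 0.0297]
tool_rot: [0.734, -0.679, -0.0, 0.0]
contact_force: [-2.7, -0.8, -1.7]
opening: 0.007
grasp_force: 1.8
```

Request:
{"api": "play_rows", "payload": {"rows": [{"dx": 0.0, "dy": -0.001, "dz": 0.0, "rx": 0.0, "ry": 0.0, "rz": 0.0, "hand": 1.0}, {"dx": 0.0, "dy": -0.002, "dz": 0.0, "rx": 0.0, "ry": 0.0, "rz": 0.0, "hand": 1.0}, {"dx": 0.0, "dy": -0.003, "dz": 0.0, "rx": 0.0, "ry": 0.0, "rz": 0.0, "hand": 1.0}]}}

```text
time: 16.75
tcp_pos: [0.549, 0.0155, 0.0297]
tool_rot: [0.734, -0.679, -0.0, 0.0]
contact_force: [-3.5, -0.5, -2.2]
opening: 0.005
grasp_force: 1.7
```

Request:
{"api": "play_rows", "payload": {"rows": [{"dx": 0.0, "dy": -0.001, "dz": 0.0, "rx": 0.0, "ry": 0.0, "rz": 0.0, "hand": 1.0}, {"dx": 0.0, "dy": -0.002, "dz": 0.0, "rx": 0.0, "ry": 0.0, "rz": 0.0, "hand": 1.0}, {"dx": 0.0, "dy": -0.003, "dz": 0.0, "rx": 0.0, "ry": 0.0, "rz": 0.0, "hand": 1.0}]}}

```text
time: 17.0
tcp_pos: [0.5513, 0.0158, 0.0296]
tool_rot: [0.734, -0.679, -0.001, 0.001]
contact_force: [-9.0, -2.1, 3.4]
opening: 0.008
grasp_force: 5.1
```

Request:
{"api": "play_rows", "payload": {"rows": [{"dx": 0.0, "dy": -0.001, "dz": 0.0, "rx": 0.0, "ry": 0.0, "rz": 0.0, "hand": 1.0}, {"dx": 0.0, "dy": -0.002, "dz": 0.0, "rx": 0.0, "ry": 0.0, "rz": 0.0, "hand": 1.0}]}}

```text
time: 17.17
tcp_pos: [0.5512, 0.0158, 0.0295]
tool_rot: [0.734, -0.679, -0.002, 0.002]
contact_force: [-20.5, -3.5, 12.6]
opening: 0.007
grasp_force: 10.8
```

The end button is reached (20 N, no further travel). I'll back off, rise clear and check.

Request:
{"api": "play_rows", "payload": {"rows": [{"dx": 0.0, "dy": 0.004, "dz": 0.0, "rx": 0.0, "ry": 0.0, "rz": 0.0, "hand": 1.0}, {"dx": 0.0, "dy": 0.02, "dz": 0.0, "rx": 0.0, "ry": 0.0, "rz": 0.0, "hand": 1.0}, {"dx": 0.0, "dy": 0.035, "dz": -0.03, "rx": 0.0, "ry": 0.0, "rz": 0.0, "hand": 1.0}, {"dx": 0.03, "dy": 0.035, "dz": -0.065, "rx": 0.0, "ry": 0.0, "rz": 0.0, "hand": 1.0}, {"dx": 0.06, "dy": 0.025, "dz": -0.1, "rx": 0.0, "ry": 0.0, "rz": 0.0, "hand": 1.0}, {"dx": 0.09, "dy": 0.0, "dz": -0.1, "rx": 0.0, "ry": 0.0, "rz": 0.0, "hand": 1.0}, {"dx": 0.115, "dy": -0.03, "dz": -0.1, "rx": 0.0, "ry": 0.0, "rz": 0.0, "hand": 1.0}, {"dx": 0.13, "dy": -0.065, "dz": -0.1, "rx": 0.0, "ry": 0.0, "rz": 0.0, "hand": 1.0}, {"dx": 0.13, "dy": -0.09, "dz": -0.1, "rx": 0.0, "ry": 0.0, "rz": 0.0, "hand": 1.0}, {"dx": 0.13, "dy": -0.09, "dz": -0.1, "rx": 0.0, "ry": 0.0, "rz": 0.0, "hand": 1.0}]}}

```text
time: 18.0
tcp_pos: [0.6593, -0.1087, 0.1314]
tool_rot: [0.733, -0.68, 0.003, -0.002]
contact_force: [-1.3, 0.5, -0.2]
opening: 0.008
grasp_force: 0.0
```

```bash
python3 - <<'E'
from h import *
o=manip.get_obs();print(o['tcp_pos'],o['contact_force'])
a=grab('side','d6')['pixels'][150:250,200:310];b=grab('scene','s6')['pixels'][140:240,205:315]
cv2.imwrite('pics/z6.png',cv2.resize(np.hstack([a,b]),None,fx=3.6,fy=3.6,interpolation=cv2.INTER_CUBIC))
E
```

```text
[ 0.65928452 -0.10867886  0.13138195] [-1.26793879  0.54748581 -0.17197214]
```

View pics/z6.png

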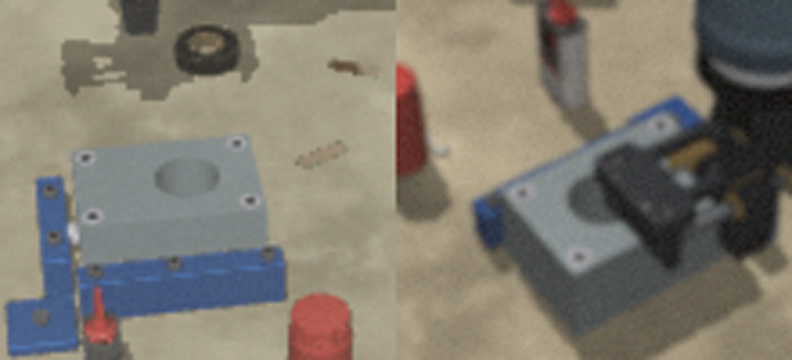

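The head sits at the end button (left crop, 73,235) and the side looks parallel to the fence. A light touch midway between the side buttons will confirm it's still seated; contact should come at TCP y ≈ -0.036.

Request:
{"api": "play_rows", "payload": {"rows": [{"dx": -0.01, "dy": 0.013, "dz": 0.03, "rx": 0.0, "ry": 0.0, "rz": 0.0, "hand": 1.0}, {"dx": -0.02, "dy": 0.013, "dz": 0.06, "rx": 0.0, "ry": 0.0, "rz": 0.0, "hand": 1.0}, {"dx": -0.03, "dy": 0.013, "dz": 0.085, "rx": 0.0, "ry": 0.0, "rz": 0.0, "hand": 1.0}, {"dx": -0.034, "dy": 0.013, "dz": 0.099, "rx": 0.0, "ry": 0.0, "rz": 0.0, "hand": 1.0}, {"dx": -0.05, "dy": 0.013, "dz": 0.099, "rx": 0.0, "ry": 0.0, "rz": 0.0, "hand": 1.0}, {"dx": -0.058, "dy": 0.013, "dz": 0.099, "rx": 0.0, "ry": 0.0, "rz": 0.0, "hand": 1.0}, {"dx": -0.062, "dy": 0.013, "dz": 0.099, "rx": 0.0, "ry": 0.0, "rz": 0.0, "hand": 1.0}, {"dx": -0.064, "dy": 0.013, "dz": 0.099, "rx": 0.0, "ry": 0.0, "rz": 0.0, "hand": 1.0}, {"dx": -0.064, "dy": 0.013, "dz": 0.099, "rx": 0.0, "ry": 0.0, "rz": 0.0, "hand": 1.0}]}}

```text
time: 18.85
tcp_pos: [0.6371, -0.0437, 0.0327]
tool_rot: [0.734, -0.679, 0.001, -0.001]
contact_force: [-0.2, 0.6, -0.1]
opening: 0.004
grasp_force: 0.0
```

Request:
{"api": "play_rows", "payload": {"rows": [{"dx": -0.001, "dy": 0.0, "dz": -0.001, "rx": 0.0, "ry": 0.0, "rz": 0.0, "hand": 1.0}, {"dx": -0.002, "dy": 0.0, "dz": -0.001, "rx": 0.0, "ry": 0.0, "rz": 0.0, "hand": 1.0}, {"dx": -0.003, "dy": 0.0, "dz": -0.001, "rx": 0.0, "ry": 0.0, "rz": 0.0, "hand": 1.0}, {"dx": -0.004, "dy": 0.0, "dz": -0.001, "rx": 0.0, "ry": 0.0, "rz": 0.0, "hand": 1.0}]}}

```text
time: 19.18
tcp_pos: [0.6356, -0.0402, 0.0319]
tool_rot: [0.734, -0.679, 0.0, -0.0]
contact_force: [-0.0, -0.2, 0.1]
opening: 0.005
grasp_force: 0.0
```

Request:
{"api": "play_rows", "payload": {"rows": [{"dx": -0.001, "dy": -0.004, "dz": 0.0, "rx": 0.0, "ry": 0.0, "rz": 0.0, "hand": 1.0}, {"dx": -0.002, "dy": -0.006, "dz": 0.0, "rx": 0.0, "ry": 0.0, "rz": 0.0, "hand": 1.0}, {"dx": -0.003, "dy": -0.006, "dz": 0.0, "rx": 0.0, "ry": 0.0, "rz": 0.0, "hand": 1.0}, {"dx": -0.004, "dy": -0.006, "dz": 0.0, "rx": 0.0, "ry": 0.0, "rz": 0.0, "hand": 1.0}, {"dx": -0.005, "dy": -0.006, "dz": 0.0, "rx": 0.0, "ry": 0.0, "rz": 0.0, "hand": 1.0}]}}

```text
time: 19.6
tcp_pos: [0.6415, -0.036, 0.0318]
tool_rot: [0.734, -0.679, 0.001, 0.001]
contact_force: [0.2, -10.8, -0.8]
opening: 0.005
grasp_force: 4.9
```

Request:
{"api": "play_rows", "payload": {"rows": [{"dx": -0.0007, "dy": 0.0, "dz": 0.0, "rx": 0.0, "ry": 0.0, "rz": 0.0, "hand": 1.0}, {"dx": -0.0014, "dy": 0.0, "dz": 0.0, "rx": 0.0, "ry": 0.0, "rz": 0.0, "hand": 1.0}, {"dx": -0.0014, "dy": 0.0, "dz": 0.0, "rx": 0.0, "ry": 0.0, "rz": 0.0, "hand": 1.0}]}}

```text
time: 19.85
tcp_pos: [0.6415, -0.0359, 0.032]
tool_rot: [0.734, -0.679, 0.002, 0.001]
contact_force: [1.7, -10.5, -0.6]
opening: 0.005
grasp_force: 5.4
```

Request:
{"api": "play_rows", "payload": {"rows": [{"dx": 0.006, "dy": 0.0, "dz": 0.0, "rx": 0.0, "ry": 0.0, "rz": 0.0, "hand": 1.0}, {"dx": 0.025, "dy": 0.0, "dz": 0.0, "rx": 0.0, "ry": 0.0, "rz": 0.0, "hand": 1.0}, {"dx": 0.05, "dy": 0.0, "dz": -0.03, "rx": 0.0, "ry": 0.0, "rz": 0.0, "hand": 1.0}, {"dx": 0.08, "dy": 0.0, "dz": -0.06, "rx": 0.0, "ry": 0.0, "rz": 0.0, "hand": 1.0}, {"dx": 0.11, "dy": 0.0, "dz": -0.095, "rx": 0.0, "ry": 0.0, "rz": 0.0, "hand": 1.0}, {"dx": 0.14, "dy": 0.0, "dz": -0.13, "rx": 0.0, "ry": 0.0, "rz": 0.0, "hand": 1.0}, {"dx": 0.17, "dy": 0.0, "dz": -0.16, "rx": 0.0, "ry": 0.0, "rz": 0.0, "hand": 1.0}, {"dx": 0.2, "dy": 0.0, "dz": -0.18, "rx": 0.0, "ry": 0.0, "rz": 0.0, "hand": 1.0}, {"dx": 0.2, "dy": 0.0, "dz": -0.18, "rx": 0.0, "ry": 0.0, "rz": 0.0, "hand": 1.0}]}}

```text
time: 20.6
tcp_pos: [0.6586, -0.2393, 0.2186]
tool_rot: [0.733, -0.681, 0.006, -0.001]
contact_force: [0.6, -0.6, 1.3]
opening: 0.005
grasp_force: 0.0
```

```bash
python3 - <<'E'
from h import *
a=grab('side','d7')['pixels'].astype(int)[185:235,200:300];b=load('d6')['pixels'].astype(int)[185:235,200:300]
g=lambda p:np.float64(p.mean(2))
print('shift px vs before touch',cv2.phaseCorrelate(g(b),g(a)))
cv2.imwrite('pics/z7.png',cv2.resize(load('d7')['pixels'][140:260,190:330],None,fx=5,fy=5,interpolation=cv2.INTER_CUBIC))
E
```

```text
shift px vs before touch ((-0.06442622395041298, 0.01082751548880978), 0.9927702834641524)
```

View pics/z7.png

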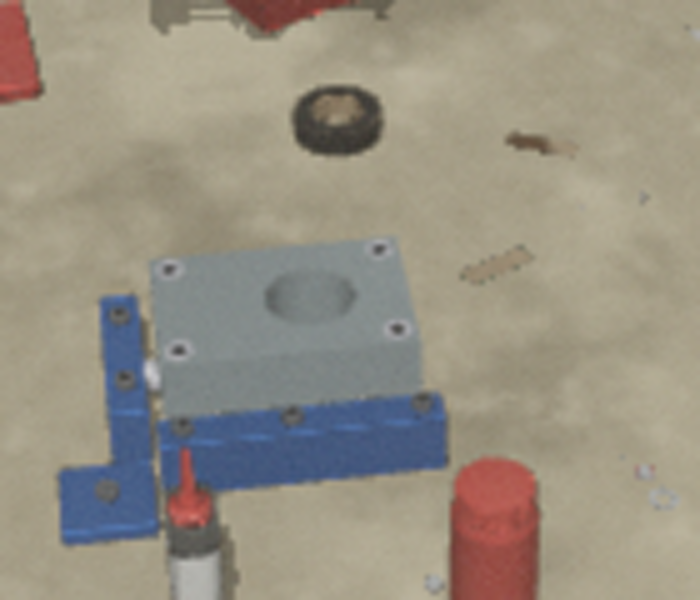

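The housing is flat in the fixture, with its head on the end button (155,373) and its side along the fence. The touch didn't move it, and the can, pot and reel are undisturbed, so I'm handing in.

```bash
python3 -c "
from cell import manip
print(manip.job_done())"
```

```text
the job is handed in; nothing more can be done
None
```

The housing was tipped onto its machined face, pushed about 30 mm forward along the bench so it would cover both side buttons, pressed on them (21 N), then pressed on the end button (20 N); after a light recheck of the side I let go and handed in at about 21 s, with the oil can, pot and reel untouched.

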